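Hold a marble plaque in the crack-checking lamp box

TASK

Set the dimmer lever straight up (half light) and let go of it; then take the arched marble plaque out of its wooden cradle and lower its square foot end down through the slot in the top of the lamp box until about a third of the plaque is inside. Finish while still holding the plaque there in the gripper, upright and still, so that it hangs in the light clear of the lamp glass. Leave the wide square-topped plaque and the other things on the bench where they are.

Things in the scene. Friction and masses are not known exactly. Their poses are not given: they have to be found in the camera images.
- dimmer (a joint): dimmer lever angle in rad: 0 = leaning furthest towards its base's -x (roughly towards the robot), 0.65 = straight up, 1.3 = leaning furthest to the base's +x. It starts leaning to -x, between 0 and 0.4. Stiff enough to stay where it is left; about 1 N at the knob moves it.
- dimmer_base: fixed grey block of the dimmer, 70 x 50 x 25 mm (x, y, z), origin at the centre of its underside on the bench; the lever swings in its x-z plane, about its y axis. Its yaw varies within about 0.5 rad.
- dimmer_pivot (a point): the lever's hinge point, on the base 22 mm above the bench; it does not move when the lever does.
- dimmer_tip (a point): centre of the black ball knob (26 mm diameter) on the end of the lever's 10 mm steel rod, 80 mm from the hinge.
- lamp_box: fixed grey lamp box, 160 x 140 x 130 mm (x, y, z), with clear panes on its x faces and a bare aluminium cover 10 mm thick on top with one slot in its middle; the white lamp glass lies inside, 102 mm below the top face. Origin at the centre of its underside on the bench. Its yaw varies within about 0.4 rad.
- slot (a point): centre of the slot's mouth, level with the top face of the cover, 130 mm above the bench; axes as the lamp box. The slot is 22 mm along x and 68 mm along y, right through the 10 mm cover, with a 3 mm chamfer round the mouth; free space below.
- cradle: fixed wooden cradle of the arched plaque, 70 x 108 x 30 mm (x, y, z) with a pocket 24 x 68 mm, 22 mm deep, in its top; origin at the centre of its underside. Its yaw varies within about 0.5 rad.
- plaque: the arched marble plaque, the one with the half-round top, a small ring engraved on its faces: 20 mm thick (x), 64 mm wide (y), 115 mm tall (z; straight sides up to 83 mm, then a half circle of 32 mm radius); 0.3 to 0.45 kg. Loose, standing upright in the middle of its cradle with the same yaw, its foot 8 mm above the bench. Origin at the centre of its foot; z up.
- plaque_foot (a point): centre of the plaque's flat foot face (the same point as the plaque's origin).
- wide_plaque: the other plaque, square-topped, 20 x 90 x 85 mm (x, y, z), standing in a like, longer wooden cradle (fixed, 70 x 134 x 30 mm); to be left alone. The two cradles may have swapped places. Origin at the centre of its foot.
- mortar: marble bowl, 96 mm across, 60 mm tall; leave alone. Origin at the centre of its underside.
- pestle: marble pestle standing on end, 42 mm across, 100 mm tall; leave alone. Origin at the centre of its underside.
- stone_cup: grey stone cup, 60 mm across, 50 mm tall; leave alone. Origin at the centre of its underside.
- wood_block: wooden clamping block, 30 x 120 x 28 mm (x, y, z); leave alone. Origin at the centre of its underside.
- rule: steel rule, 150 x 28 x 4 mm (x, y, z), lying flat; leave alone. Origin at the centre of its underside.
- handpiece: engraving handpiece lying along its x, 160 mm long, 22 mm thick; leave alone. Origin on the bench under its body.
Not all that is in view belongs to the job. Leave any green look-alike of the plaque alone.

How it is judged:
By the outcome, as a careful person would: the job done as asked, in the order asked, and still so for the second after the job is handed in, while the arm keeps its last pose, push and grip.
It also fails if it takes over 64 s, if anything falls off the work surface, if the arm or the gripper's body presses on something with over 40 N, if the wrist force passes 120 N, or if a joint passes its speed limit or range.

ROBOT

A 7-joint arm with a two-finger parallel gripper is mounted at the origin on the work surface. World frame = base frame: x ahead of the robot, y to its left, z up, the work surface at z = 0. Lengths are in m, angles in rad, forces in N, time in s.
With the tool pointing down it reaches from about 0.4 to 0.85 m from the base axis. Payload 10.4 kg.
Tool frame: the origin (TCP) lies on the front face of the gripper's body, between the roots of the fingers; the fingertips stand 73 mm ahead of it and the grasp point (between the pads) lies 54 mm ahead of it; z points along the fingers, y is the line along which they close (so a half turn about z gives the same grasp; the last joint's range is limited). The gripper opens to 85 mm and grips with 20 to 120 N. Pads are 22 mm wide; open, the fingers measure 114 mm over their backs; the gripper's body (76 mm by 85 mm) begins 54 mm behind the grasp point. The pads swing forward as they close: fully open they stand 13 mm farther back than shut.
Start: joints at [-1.236, 0.332, -0.065, 1.46, 0.022, 1.35, -0.088], TCP at [0.219, 0.585, 0.304] pointing down, gripper open.
Joint ranges: [-2.6, 2.6], [-0.5, 2.12], [-1.47, 1.34], [0.16, 2.42], [-1.27, 4.41], [0.06, 2.06], [-2.6, 2.6]. Speed limits (rad/s): [2.22, 2.22, 2.79, 2.79, 3.14, 3.14, 3.14].

INTERFACE

Orientations are given as a unit quaternion [x, y, z, w].
In Python, from workcell import manip gives the robot as it stands.
- The arm moves only by the shell command python3 -m jog 'ROWS' [FORCE]. ROWS is JSON, a list of rows, each an object with "grip": the gripper command: -1 is fully open, 1 is shut, values between are in proportion; "slide": the shift along the tool's x, y, z in cm, a list of three; "yaw": the turn about the tool's z in rad. A call has 1 to 8 rows; each row shifts and turns the commanded pose from where the row before left it, along the tool's axes as they then stand; what a row does not reach is not made up. A row lasts 1/10 s, in which the tool goes at most 50 mm and 8.59 degrees, less where a joint would pass 70% of its speed; a pose out of reach is approached as far as the arm can. A call with a gripper value outside its range is refused whole. The fingers move at their own pace and stop on an object; FORCE is the grip in N (left out, the last holds). Time passes only in rows, so rows that do not move let the fingers close. It gives the time, the measured TCP pose, the force, the opening and the grip force at its end, in the units of the state.
- manip.get_obs(): the state, without advancing time (a new reading comes with each control period).
- manip.camera(name): name is "side" or "top" or "wrist"; returns the picture (480x640x3 uint8, blue, green, red); there is no depth.
- manip.calibration(name): a dict with "vfov" (degrees; the focal length in pixels is half the picture's height over the tangent of half this angle, whatever the lens; pixels are square), "cx", "cy" (the principal point, pixels), "camera_from_world" (4x4, takes a point from world to camera coordinates). Camera axes: x right, y down, z forward; pixel columns grow to the right and rows downward; lengths in m; the calibration is good to about 2 mm. A picture is of the moment at which its call begins: read the wrist's pose just before it. calibration takes no time and is no camera call; for the wrist camera it gives the pose at the moment of the call.
- manip.hand_in(): hands the job in; it is judged then, once.
Trained networks look in the newest picture that a camera, given by its name, has taken for a name from the list of things; names that differ only in an ending like _2 or _b are one class to them, and where a whole thing is asked for, a point or a joint stands for the part that bears it (a point fixed in the world has none). Each returns a list of dicts, best first, with "conf" (0 to 1); they miss things now and then, are a little off and sometimes report something else, mostly with a low value. They report only what shows in the picture. A call takes as long as a camera call. They do not tell look-alikes from the thing itself.
- manip.masks_of(thing, camera): "region" (480x640 bool, what is visible of it) and "centre" ([column, row] in pixels, amid what is visible of it).
The state is a dict: "clock": time; "joint_pos": joint angles; "joint_velocities": joint speeds; "tau": joint torques, N m; "position": TCP position; "ee_rot": TCP orientation; "ft_force": force on the tool from outside, world axes, zero at the start; "torque": the same for the moment, N m; "grip_width": opening from 0.0 (shut) to 1.0 (fully open); "grasp_force": force on a finger pad.
Only numpy, scipy, OpenCV 4.12 (cv2) and the standard library are available. Lean on these libraries where they do the work, as an engineer would, in place of code of your own. Each camera call takes 0.05 s, during which the arm holds its last target. There are 200 camera calls.

## Working session

There is one attempt and no reset: what is moved stays moved. The work goes in short steps, Python scripts to look and compute and a shell command to move; the robot and the scene stay as the last step left them, time stands still between calls to the robot, and variables do not carry over. Pictures are saved under pics/ and viewed, at most 10 in all, crops included, and the job is handed in when it is done.

```bash
mkdir -p pics; ls; python3 - <<'E'
from workcell import manip
import cv2,numpy as np
for c in ["top","side"]:
    im=manip.camera(c); cv2.imwrite(f"pics/{c}0.png",im)
    k=manip.calibration(c); print(c,k)
    for t in ["dimmer","dimmer_base","dimmer_tip","lamp_box","cradle","plaque","wide_plaque","mortar","pestle","handpiece"]:
        print(t,[(round(d["conf"],2),[round(float(x)) for x in d["centre"]],int(d["region"].sum())) for d in manip.masks_of(t,c)[:3]])
o=manip.get_obs(); print(o)
E
```

```text
pics
top {'vfov': 46.255598797608215, 'cx': 321.6451837796709, 'cy': 237.35760935654267, 'camera_from_world': array([[-1.65878699e-04, -9.99874762e-01,  1.58250829e-02,
        -2.74324662e-02],
       [-9.93940646e-01, -1.57460841e-03, -1.09906836e-01,
         5.71863150e-01],
       [ 1.09917989e-01, -1.57474244e-02, -9.93815906e-01,
         1.31744791e+00],
       [ 0.00000000e+00,  0.00000000e+00,  0.00000000e+00,
         1.00000000e+00]])}
dimmer [(0.53, [150, 268], 126), (0.26, [444, 240], 429)]
dimmer_base [(0.63, [158, 252], 744)]
dimmer_tip []
lamp_box [(0.91, [258, 227], 4978), (0.59, [346, 182], 679)]
cradle [(0.67, [430, 245], 955)]
plaque [(0.88, [446, 286], 488), (0.83, [471, 195], 533), (0.7, [493, 237], 574)]
wide_plaque [(0.71, [350, 255], 424)]
mortar [(0.93, [412, 175], 1209), (0.51, [444, 238], 419)]
pestle [(0.52, [222, 309], 281)]
handpiece [(0.83, [402, 323], 528)]
side {'vfov': 55.225638170192184, 'cx': 316.07479516122856, 'cy': 251.1162535147273, 'camera_from_world': array([[-9.87421565e-01, -1.58109262e-01, -3.39316625e-04,
         5.60897502e-01],
     
[... 823 characters left out ...]
845,  0.3321895 , -0.06470663,  1.4600834 ,  0.02163391,
        1.34990604, -0.08849462]), 'joint_velocities': array([-9.30232456e-05, -7.16523351e-04, -1.84919565e-03, -4.79793106e-04,
       -2.06021292e-03, -1.13271737e-03, -1.81481235e-03]), 'tau': array([-1.85818362e-04, -6.25251675e+01,  4.87752829e-02, -3.91814625e+01,
        1.63883757e-02,  2.13069048e-03, -9.61159856e-06]), 'position': array([0.21887258, 0.58544352, 0.30395205]), 'ee_rot': array([1.77930462e-01, 9.84043062e-01, 5.33363204e-05, 1.49485980e-05]), 'ft_force': array([ 0.117042  , -0.09527285,  0.3681455 ]), 'torque': array([-0.02218751, -0.02259239, -0.0368933 ]), 'grasp_force': 0.0, 'grip_width': 0.9961181580753706}
```

```bash
python3 - <<'E'
import cv2
a=cv2.imread("pics/top0.png")[130:370,110:530]; cv2.imwrite("pics/top0c.png",cv2.resize(a,(798,456),interpolation=2))
a=cv2.imread("pics/side0.png")[130:480,180:460]; cv2.imwrite("pics/side0c.png",cv2.resize(a,(480,600),interpolation=2))
E
```

```text
(no output)
```

View pics/top0c.png

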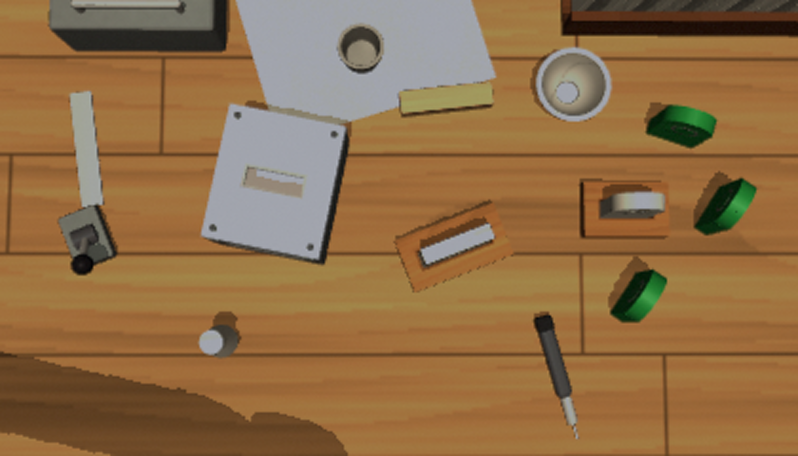

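View pics/side0c.png

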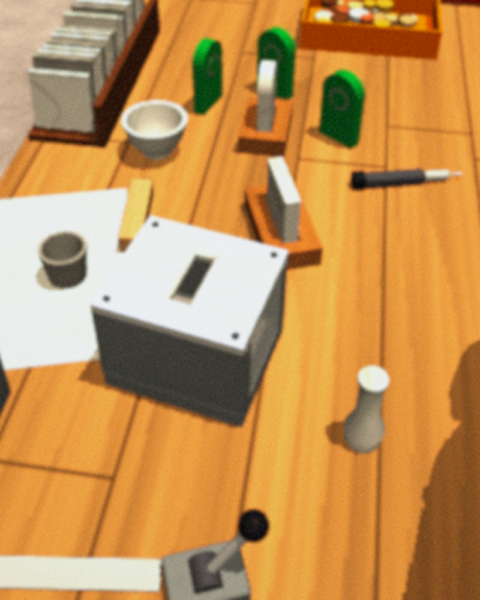

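The top crop shows the dimmer at full-image pixel (155,258) with its knob at about (153,269). The lamp box slot is at about (254,225), and the white arched plaque in its cradle is at about (444,238), with three green look-alikes around it. The square-topped plaque is at about (350,257).

```bash
cat > h.py <<'E'
import numpy as np, cv2
from workcell import manip
from scipy.spatial.transform import Rotation as R
def F(k): return 240/np.tan(np.radians(k["vfov"]/2))
def ray(k,p):
    T=k["camera_from_world"];d=np.array([(p[0]-k["cx"])/F(k),(p[1]-k["cy"])/F(k),1])
    return -T[:3,:3].T@T[:3,3], T[:3,:3].T@d
def onz(k,p,z):
    c,d=ray(k,p); return c+d*(z-c[2])/d[2]
def proj(k,P):
    q=(k["camera_from_world"]@np.append(P,1))[:3]; return np.array([k["cx"],k["cy"]])+F(k)*q[:2]/q[2]
def tri(k1,p1,k2,p2):
    A=0;b=0
    for k,p in((k1,p1),(k2,p2)):
        c,d=ray(k,p);d/=np.linalg.norm(d);M=np.eye(3)-np.outer(d,d);A=A+M;b=b+M@c
    return np.linalg.solve(A,b)
def goto(P,yaw):
    """P=TCP target, yaw=world heading of tool y; prints slide in cm, yaw in rad (slide first)"""
    o=manip.get_obs();r=R.from_quat(o["ee_rot"]);m=r.as_matrix()
    h=np.arctan2(m[1,1],m[0,1]);dy=(yaw-h+np.pi/2)%np.pi-np.pi/2
    print("pos",o["position"].round(4),"hy",round(h,4),"z",m[:,2].round(4),"slide cm",(m.T@(np.array(P)-o["position"])*100).round(2),"toolyaw",round(-dy,4),"q7",o["joint_pos"][6].round(3),"t",round(o["clock"],2))
E
python3 - <<'E'
from h import *
T=manip.calibration("top");S=manip.calibration("side")
c=lambda x,y:(110+x/1.9,130+y/1.9)
s=lambda x,y:(180+x*280/480,130+y*350/600)
print("box")
for p in [(232,103),(349,124),(322,263),(202,236)]: print(onz(T,c(*p),.13).round(4))
for p in [(150,217),(287,251),(241,352),(94,304)]: print("s",onz(S,s(*p),.13).round(4))
print("slot",onz(T,c(274,182),.13),"s",onz(S,s(193,278),.13))
print("knob",tri(T,c(82,265),S,s(254,525)))
print("base corners z25")
for p in [(59,220),(94,206),(112,245),(76,262)]: print(onz(T,c(*p),.025).round(4))
print("cradle corners z30")
for p in [(582,181),(668,181),(668,237),(582,237)]: print(onz(T,c(*p),.03).round(4))
print("plaque top",tri(T,c(640,198),S,s(267,65)))
E
python3 -c "
from h import *
goto([0.3,0.3,0.3],1.57)
k=manip.calibration('wrist');o=manip.get_obs();m=R.from_quat(o['ee_rot']).as_matrix();T=k['camera_from_world'];c=-T[:3,:3].T@T[:3,3]
print('cam in tool',m.T@(c-o['position']),(m.T@T[:3,:3].T).round(3),k['vfov'])"
```

```text
box
[0.6806 0.1754 0.13  ]
[0.6559 0.0372 0.13  ]
[0.4918 0.0677 0.13  ]
[0.5232 0.2075 0.13  ]
s [0.654  0.0435 0.13  ]
s [0.4991 0.0731 0.13  ]
s [0.5267 0.2127 0.13  ]
s [0.6778 0.177  0.13  ]
slot [0.58668355 0.12464663 0.13      ] s [0.58894888 0.1271579  0.13      ]
knob [0.4926226  0.3561222  0.09203874]
base corners z25
[0.5516 0.4058 0.025 ]
[0.5694 0.3624 0.025 ]
[0.5201 0.3383 0.025 ]
[0.4986 0.3827 0.025 ]
cradle corners z30
[ 0.6018 -0.2559  0.03  ]
[ 0.6021 -0.3657  0.03  ]
[ 0.5305 -0.3637  0.03  ]
[ 0.5304 -0.2545  0.03  ]
plaque top [ 0.56881085 -0.30666934  0.12414224]
pos [0.2189 0.5854 0.304 ] hy 1.213 z [ 0.e+00  1.e-04 -1.e+00] slide cm [-17.59 -23.9    0.39] toolyaw -0.357 q7 -0.088 t 1.1
cam in tool [ 7.25164409e-02  9.65678649e-05 -7.09372022e-02] [[-0.001 -0.958 -0.286]
 [ 1.    -0.001  0.   ]
 [-0.001 -0.286  0.958]] 63.951464091932586
```

```bash
python3 -m jog '[{"grip":-1,"slide":[0,0,0],"yaw":0.13},{"grip":-1,"slide":[0,0,0],"yaw":0.13},{"grip":-1,"slide":[0,0,0],"yaw":0.13},{"grip":-1,"slide":[0,0,0],"yaw":0.13},{"grip":-1,"slide":[0,0,0],"yaw":0.13},{"grip":-1,"slide":[0,0,0],"yaw":0.13}]' 25; python3 -c "
from h import *
goto([0.5,0.355,0.26],0.43)"
```

```text
clock: 1.7
position: [0.2189, 0.5854, 0.3039]
ee_rot: [0.541, 0.841, 0.0, -0.0]
ft_force: [0.5, -0.6, -0.5]
grip_width: 0.996
grasp_force: 0.0
pos [0.2189 0.5854 0.3039] hy 0.4276 z [ 0.e+00  1.e-04 -1.e+00] slide cm [-32.63  16.03   4.39] toolyaw -0.0024 q7 -0.849 t 1.7
```

```bash
python3 -m jog '[{"grip":-1,"slide":[-4,2,0.5],"yaw":0},{"grip":-1,"slide":[-4,2,0.5],"yaw":0},{"grip":-1,"slide":[-4,2,0.5],"yaw":0},{"grip":-1,"slide":[-4,2,0.5],"yaw":0},{"grip":-1,"slide":[-4,2,0.5],"yaw":0},{"grip":-1,"slide":[-4,2,0.5],"yaw":0},{"grip":-1,"slide":[-4,2,0.5],"yaw":0},{"grip":-1,"slide":[-4,2,0.5],"yaw":0}]'; python3 - <<'E'
from h import *
goto([0.5,0.355,0.26],0.43)
k=manip.calibration("wrist");im=manip.camera("wrist");cv2.imwrite("pics/w1.png",im)
for t in ["dimmer_tip","dimmer_base"]: print(t,[(round(d["conf"],2),d["centre"],int(d["region"].sum())) for d in manip.masks_of(t,"wrist")[:3]])
np.save("k1.npy",k,allow_pickle=True)
E
```

```text
clock: 2.5
position: [0.4996, 0.3609, 0.2639]
ee_rot: [0.539, 0.843, 0.0, -0.0]
ft_force: [1.0, -0.4, -0.3]
grip_width: 0.997
grasp_force: 0.0
pos [0.4996 0.3609 0.2639] hy 0.4332 z [ 2.e-04  4.e-04 -1.e+00] slide cm [-0.55 -0.21  0.39] toolyaw 0.0032 q7 -0.209 t 2.5
dimmer_tip [(0.67, [308.3, 233.4], 1693), (0.61, [347.8, 220.6], 6106)]
dimmer_base [(0.82, [349.3, 220.0], 6180)]
```

View pics/w1.png

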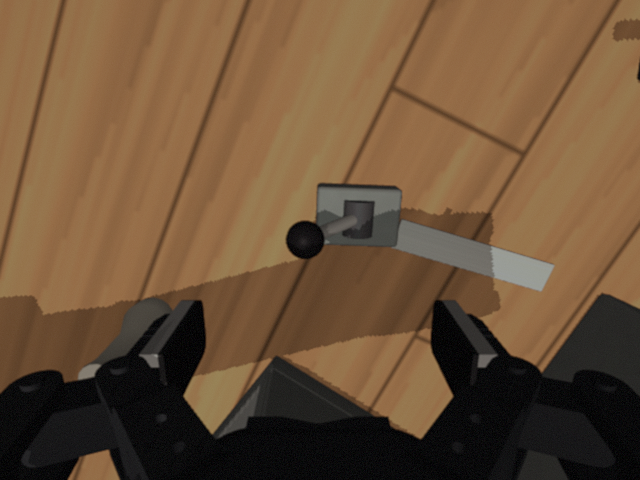

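The wrist view shows the knob at (305,239), and the base top corners at about (318,185), (401,189), (397,247) and (317,243).

```bash
python3 - <<'E'
from h import *
k=np.load("k1.npy",allow_pickle=True).item()
C=np.array([onz(k,p,.025) for p in [(318,186),(400,189),(397,247),(317,244)]])
print(C.round(4)); 
x=(C[1]+C[2]-C[0]-C[3])/2; print("yaw",np.arctan2(x[1],x[0]),np.linalg.norm(x), "y",np.linalg.norm(C[0]-C[3]),"c",C.mean(0))
# knob: solve lever angle via reprojection
c=C.mean(0);u=x/np.linalg.norm(x);best=[]
for z in (.085,.088,.091,.094): print(z,onz(k,(305,239),z), (onz(k,(305,239),z)-c)@u)
m=[d for d in manip.masks_of("dimmer_base","wrist")][0]["region"]
r=cv2.minAreaRect(np.argwhere(m)[:,::-1].astype(np.float32));print(r)
E
```

```text
[[0.491  0.3808 0.025 ]
 [0.5526 0.4065 0.025 ]
 [0.5738 0.3616 0.025 ]
 [0.511  0.3356 0.025 ]]
yaw 0.3936067485252026 0.06733582883220841 y 0.049400849409218135 c [0.53209799 0.37115286 0.025     ]
0.085 [0.49397811 0.35312258 0.085     ] -0.04211992129692843
0.088 [0.49368138 0.35400732 0.088     ] -0.042054646419453515
0.091 [0.49338465 0.35489206 0.091     ] -0.041989371541978585
0.094 [0.49308791 0.3557768  0.094     ] -0.04192409666450373
((342.86370849609375, 221.18016052246094), (114.40304565429688, 76.68816375732422), 2.12109637260437)
```

```bash
python3 -c "
from h import *
goto([0.4933,0.3552,0.14],0.395)"; python3 -m jog '[{"grip":-1,"slide":[-0.26,-0.81,0],"yaw":0.038},{"grip":-1,"slide":[0,0,3.5],"yaw":0},{"grip":-1,"slide":[0,0,3.5],"yaw":0},{"grip":-1,"slide":[0,0,3.4],"yaw":0},{"grip":-1,"slide":[0,0,2],"yaw":0},{"grip":-1,"slide":[0,0,0],"yaw":0}]'; python3 - <<'E'
from h import *
goto([0.4933,0.3552,0.14],0.395)
cv2.imwrite("pics/w2.png",manip.camera("wrist"))
E
```

```text
pos [0.4991 0.3611 0.2637] hy 0.4305 z [-2.e-04 -3.e-04 -1.e+00] slide cm [-0.29 -0.77 12.37] toolyaw 0.0355 q7 -0.213 t 2.7
clock: 3.3
position: [0.4895, 0.3569, 0.137]
ee_rot: [0.554, 0.833, -0.002, -0.001]
ft_force: [-0.1, -0.3, 0.2]
grip_width: 0.996
grasp_force: 0.0
pos [0.4895 0.3569 0.137 ] hy 0.3975 z [-0.0044 -0.0028 -1.    ] slide cm [-0.3   0.28 -0.3 ] toolyaw 0.0025 q7 -0.23 t 3.3
```

View pics/w2.png

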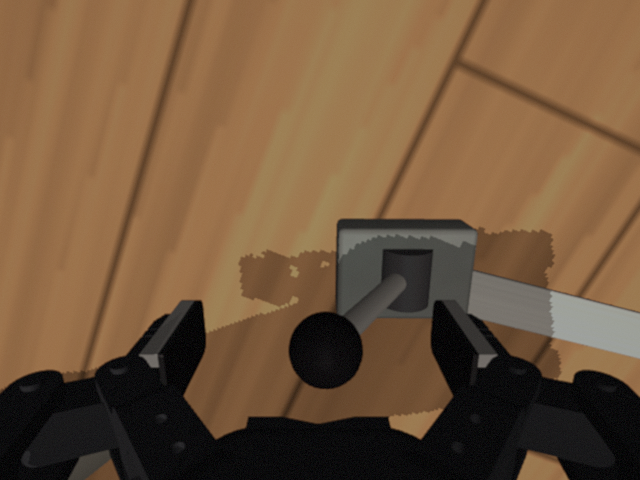

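The knob at (326,350) is between the pads, so I'm closing gently.

```bash
python3 -m jog '[{"grip":1,"slide":[-0.2,0.2,0],"yaw":0},{"grip":1,"slide":[0,0,0],"yaw":0},{"grip":1,"slide":[0,0,0],"yaw":0},{"grip":1,"slide":[0,0,0],"yaw":0},{"grip":1,"slide":[0,0,0],"yaw":0},{"grip":1,"slide":[0,0,0],"yaw":0},{"grip":1,"slide":[0,0,0],"yaw":0}]' 20;python3 -c "
from h import *
goto([0.5323,0.3711,0.149],0.395)"
```

```text
clock: 4.05
position: [0.4951, 0.3556, 0.1412]
ee_rot: [0.555, 0.832, 0.001, 0.0]
ft_force: [-1.6, -0.8, 6.9]
grip_width: 0.342
grasp_force: 17.4
pos [0.4951 0.3556 0.1412] hy 0.3949 z [ 0.0012  0.0013 -1.    ] slide cm [ 0.    4.03 -0.77] toolyaw -0.0001 q7 -0.225 t 4.05
```

```bash
python3 -m jog '[{"grip":1,"slide":[0,0.8,-0.4],"yaw":0},{"grip":1,"slide":[0,0.8,-0.3],"yaw":0},{"grip":1,"slide":[0,0.8,-0.2],"yaw":0},{"grip":1,"slide":[0,0.8,-0.1],"yaw":0},{"grip":1,"slide":[0,0.8,0],"yaw":0},{"grip":1,"slide":[0,0,0],"yaw":0},{"grip":1,"slide":[0,0,0],"yaw":0}]';python3 -c "
from h import *
goto([0.5323,0.3711,0.149],0.395)
cv2.imwrite('pics/w3.png',manip.camera('wrist'));cv2.imwrite('pics/s3.png',manip.camera('side'))"
```

```text
clock: 4.75
position: [0.5318, 0.371, 0.15]
ee_rot: [0.555, 0.832, 0.001, 0.0]
ft_force: [0.2, 2.2, 0.5]
grip_width: 0.282
grasp_force: 20.1
pos [0.5318 0.371  0.15  ] hy 0.3951 z [ 7.e-04  8.e-04 -1.e+00] slide cm [-0.01  0.05  0.1 ] toolyaw 0.0001 q7 -0.201 t 4.75
```

```bash
python3 -m jog '[{"grip":-1,"slide":[0,0,0],"yaw":0},{"grip":-1,"slide":[0,0,0],"yaw":0},{"grip":-1,"slide":[0,0,0],"yaw":0},{"grip":-1,"slide":[0,0,0],"yaw":0},{"grip":-1,"slide":[0,0,-3],"yaw":0},{"grip":-1,"slide":[0,0,-4],"yaw":0},{"grip":-1,"slide":[0,0,-4],"yaw":0},{"grip":-1,"slide":[0,0,-1],"yaw":0}]';python3 - <<'E'
from h import *
goto([0.5318,0.371,0.27],0.395)
k=manip.calibration("wrist");im=manip.camera("wrist");np.save("k4.npy",k,allow_pickle=True)
for t in ["dimmer_tip","dimmer_base"]: print(t,[(round(d["conf"],2),d["centre"],cv2.boundingRect(d["region"].astype(np.uint8))) for d in manip.masks_of(t,"wrist")[:3]])
o=proj(k,[.532,.371,.025]).astype(int);print(o)
a=im[max(0,o[1]-100):o[1]+100,o[0]-130:o[0]+130];print(max(0,o[1]-100),o[0]-130)
cv2.imwrite("pics/w4c.png",cv2.resize(a,None,fx=3,fy=3,interpolation=2))
s=manip.camera("side");cv2.imwrite("pics/s4.png",s)
E
```

```text
clock: 5.65
position: [0.533, 0.3713, 0.2753]
ee_rot: [0.555, 0.832, 0.003, 0.001]
ft_force: [-0.3, 0.5, 1.2]
grip_width: 1.003
grasp_force: 0.0
pos [0.533  0.3713 0.2753] hy 0.3947 z [ 0.0056  0.0046 -1.    ] slide cm [ 0.02 -0.13  0.52] toolyaw -0.0003 q7 -0.218 t 5.65
dimmer_tip [(0.91, [311.6, 234.3], (294, 208, 39, 48)), (0.54, [316.3, 208.6], (273, 177, 83, 79))]
dimmer_base [(0.76, [312.6, 208.5], (273, 175, 84, 81))]
[314 209]
109 184
```

View pics/w4c.png

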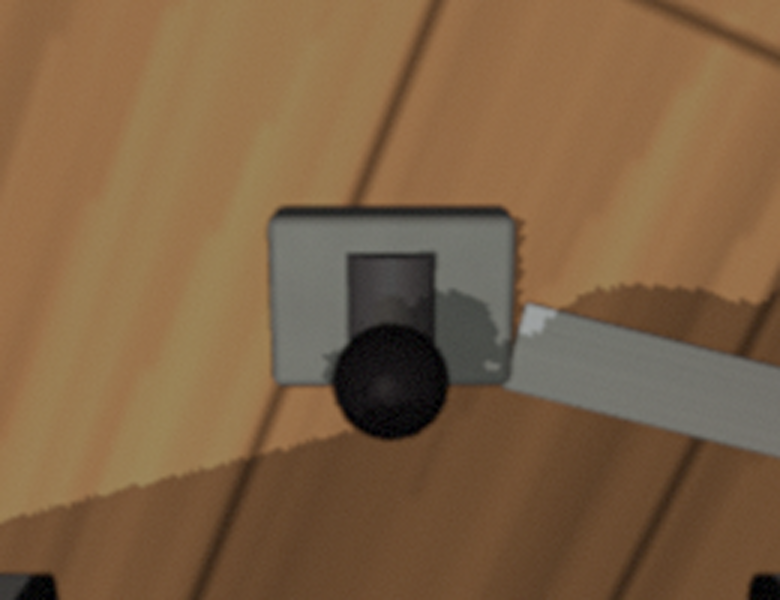

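The lever looks upright: knob at crop (391,381), base centre column about 392. A quick numeric check follows.

```bash
python3 - <<'E'
from h import *
k=np.load("k4.npy",allow_pickle=True).item()
q=lambda x,y:(184+x/3,109+y/3)
C=np.array([onz(k,q(*p),.025) for p in [(271,213),(515,213),(511,384),(275,384)]])
x=(C[1]+C[2]-C[0]-C[3])/2;c=C.mean(0);u=x/np.linalg.norm(x);print(np.arctan2(x[1],x[0]),np.linalg.norm(x),c)
kn=onz(k,q(391,381),.102);print("lean mm",(kn-c)@u*1000,kn)
sl=np.array([onz(k,q(*p),.025) for p in [(348,255),(436,255)]]).mean(0);print("slot lean",(kn-sl)@u*1000)
goto([0.50,0.10,0.33],0.2)
E
```

```text
0.3917234915416461 0.06834952601786638 [0.532536   0.37160616 0.025     ]
lean mm -0.5157706441058753 [0.53243513 0.3704994  0.102     ]
slot lean -0.21471121907245747
pos [0.5313 0.3705 0.2687] hy 0.3951 z [-1.1e-03 -8.0e-04 -1.0e+00] slide cm [-23.76 -13.31  -6.11] toolyaw 0.1951 q7 -0.218 t 5.85
```

```bash
python3 -m jog '[{"grip":-1,"slide":[0,0,-2],"yaw":0.12},{"grip":-1,"slide":[0,0,-2],"yaw":0.12},{"grip":-1,"slide":[0,0,-2],"yaw":0.12},{"grip":-1,"slide":[0,0,0],"yaw":0.12},{"grip":-1,"slide":[0,0,0],"yaw":0.115},{"grip":-1,"slide":[0,0,0],"yaw":0}]';python3 -c "
from h import *
goto([.5877,.126,.33],-.2)"
```

```text
clock: 6.45
position: [0.5312, 0.3705, 0.3278]
ee_rot: [0.775, 0.632, -0.002, 0.0]
ft_force: [-0.6, -1.1, 0.0]
grip_width: 1.0
grasp_force: 0.0
pos [0.5312 0.3705 0.3278] hy -0.2017 z [-0.0022 -0.002  -1.    ] slide cm [-22.83  10.43  -0.18] toolyaw -0.0017 q7 -0.795 t 6.45
```

```bash
python3 -m jog '[{"grip":-1,"slide":[-4,1.8,0],"yaw":0},{"grip":-1,"slide":[-4,1.8,0],"yaw":0},{"grip":-1,"slide":[-4,1.8,0],"yaw":0},{"grip":-1,"slide":[-4,1.8,0],"yaw":0},{"grip":-1,"slide":[-4,1.8,0],"yaw":0},{"grip":-1,"slide":[-2.8,1.4,0],"yaw":0},{"grip":-1,"slide":[0,0,0],"yaw":0},{"grip":-1,"slide":[0,0,0],"yaw":0}]';python3 - <<'E'
from h import *
goto([.5877,.126,.33],-.2)
k=manip.calibration("wrist");im=manip.camera("wrist");np.save("k5.npy",k,allow_pickle=True);cv2.imwrite("pics/w5.png",im)
goto([.5877,.126,.33],-.2)
E
```

```text
clock: 7.25
position: [0.5881, 0.126, 0.3288]
ee_rot: [0.774, 0.633, -0.001, -0.0]
ft_force: [-0.1, 1.1, 0.3]
grip_width: 0.999
grasp_force: 0.0
pos [0.5881 0.126  0.3288] hy -0.1987 z [-1.6e-03 -4.0e-04 -1.0e+00] slide cm [-0.01 -0.04 -0.12] toolyaw 0.0013 q7 -0.391 t 7.25
pos [0.5879 0.1274 0.3289] hy -0.1972 z [-0.0016 -0.     -1.    ] slide cm [-0.14  0.01 -0.11] toolyaw 0.0028 q7 -0.391 t 7.3
```

View pics/w5.png

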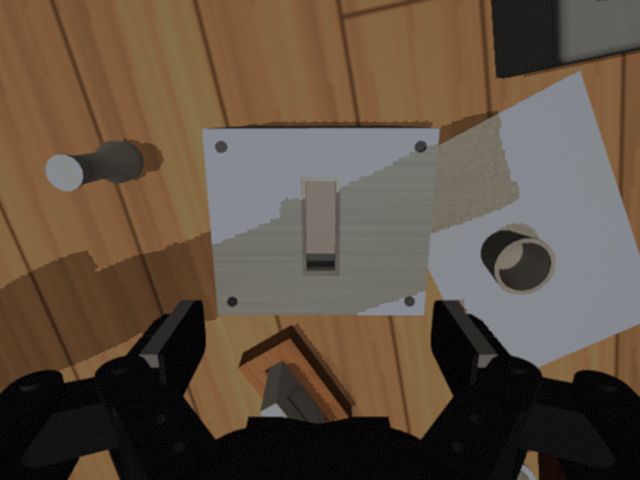

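The cover spans (203,128) to (440,315), with the slot mouth at (302,178) to (340,274). I'll fit the box pose by edge search on a settled frame.

```bash
cat >> h.py <<'E'
def fit(k,im,rects,x0,w=8,it=6):
    """pose x,y,yaw of rectangles (lx,ly,z) by searching the strongest edges near their projected outlines"""
    g=cv2.GaussianBlur(im,(0,0),1.2).astype(np.float32); g=sum(np.abs(cv2.Sobel(g,cv2.CV_32F,*d))**2 for d in((1,0),(0,1))).sum(2)
    from scipy.optimize import least_squares
    x=np.array(x0,float)
    def W(x,p): c,s=np.cos(x[2]),np.sin(x[2]);return np.array([x[0]+c*p[0]-s*p[1],x[1]+s*p[0]+c*p[1],p[2]])
    for i in range(it):
        ob=[];ww=max(3,w-i)
        for lx,ly,z in rects:
            cs=[np.array([sx*lx/2,sy*ly/2,z]) for sx,sy in((1,1),(1,-1),(-1,-1),(-1,1))]
            for a,b in zip(cs,cs[1:]+cs[:1]):
                for t in np.linspace(.08,.92,30):
                    p=a+t*(b-a);u=proj(k,W(x,p));v=proj(k,W(x,a+(t+.02)*(b-a)))-u;n=np.array([-v[1],v[0]])/np.linalg.norm(v)
                    s=np.arange(-ww,ww+.1,.5);q=u+s[:,None]*n
                    if not((q>2).all() and (q[:,0]<637).all() and (q[:,1]<477).all()): continue
                    val=cv2.remap(g,q[:,0].astype(np.float32)[None],q[:,1].astype(np.float32)[None],1)[0]
                    j=val.argmax()
                    if val[j]>3e3: ob.append((p,q[j],n))
        r=least_squares(lambda x:[(proj(k,W(x,p))-e)@n for p,e,n in ob],x,loss="soft_l1",x_scale=[.01,.01,.1]);x=r.x
    res=np.array([(proj(k,W(x,p))-e)@n for p,e,n in ob])
    return x,len(ob),np.median(np.abs(res))
E
python3 - <<'E'
from h import *
k=manip.calibration("wrist");im=manip.camera("wrist");cv2.imwrite("pics/w6.png",im)
goto([.5877,.126,.33],-.2)
print(fit(k,im,[(.16,.14,.13)],[.588,.126,-.2]))
print(fit(k,im,[(.028,.074,.13)],[.588,.126,-.2],5))
print(fit(k,im,[(.16,.14,.13),(.028,.074,.13)],[.588,.126,-.2]))
T=manip.calibration("top");t=manip.camera("top")
print(fit(T,t,[(.07,.108,.03)],[.566,-.31,0],5))
E
```

```text
pos [0.5878 0.128  0.329 ] hy -0.1965 z [-1.4e-03  1.0e-04 -1.0e+00] slide cm [-0.2   0.02 -0.1 ] toolyaw 0.0035 q7 -0.392 t 7.35
(array([ 0.58914953,  0.12346874, -0.19758367]), 106, np.float64(0.33108944838067766))
(array([ 0.58888306,  0.1281429 , -0.25901778]), 83, np.float64(0.946294068195735))
(array([ 0.58926262,  0.12339132, -0.19822173]), 221, np.float64(0.3694308201758997))
(array([ 0.56089756, -0.30467475, -0.02786489]), 112, np.float64(1.110163968346779))
```

```bash
python3 -m jog '[{"grip":-1,"slide":[-4,-0.7,0],"yaw":0},{"grip":-1,"slide":[-4.5,-0.7,0],"yaw":0},{"grip":-1,"slide":[-4.5,-0.9,0],"yaw":0},{"grip":-1,"slide":[-4.5,-0.9,0],"yaw":0},{"grip":-1,"slide":[-4.5,-0.9,0],"yaw":0},{"grip":-1,"slide":[-4.5,-0.9,0],"yaw":0},{"grip":-1,"slide":[-4.5,-0.9,0],"yaw":0},{"grip":-1,"slide":[-4.5,-0.9,0],"yaw":0}]';python3 -c "
from h import *
goto([.562,-.305,.31],0)"
```

```text
clock: 8.2
position: [0.4506, -0.2083, 0.3299]
ee_rot: [0.773, 0.634, 0.0, -0.0]
ft_force: [0.3, -0.4, 0.0]
grip_width: 0.998
grasp_force: 0.0
pos [ 0.4506 -0.2083  0.3299] hy -0.1967 z [ 5.e-04  4.e-04 -1.e+00] slide cm [-7.31 12.82  1.99] toolyaw -0.1967 q7 0.159 t 8.2
```

```bash
python3 -m jog '[{"grip":-1,"slide":[-1.9,3.2,0.5],"yaw":0},{"grip":-1,"slide":[-1.9,3.2,0.5],"yaw":0},{"grip":-1,"slide":[-1.9,3.2,0.5],"yaw":0},{"grip":-1,"slide":[-1.6,3.2,0.5],"yaw":0},{"grip":-1,"slide":[0,0,0],"yaw":-0.1},{"grip":-1,"slide":[0,0,0],"yaw":-0.096},{"grip":-1,"slide":[0,0,0],"yaw":0},{"grip":-1,"slide":[0,0,0],"yaw":0}]';python3 - <<'E'
from h import *
k=manip.calibration("wrist");im=manip.camera("wrist");np.save("k7.npy",k,allow_pickle=True);cv2.imwrite("pics/w7.png",im)
goto([.562,-.305,.31],0)
print(fit(k,im,[(.07,.108,.03)],[.562,-.305,-.01],10))
E
```

```text
clock: 9.0
position: [0.5625, -0.304, 0.3097]
ee_rot: [0.709, 0.705, 0.0, -0.0]
ft_force: [0.4, 0.5, 0.6]
grip_width: 0.999
grasp_force: 0.0
pos [ 0.5623 -0.3041  0.3099] hy -0.0052 z [ 2.e-04  5.e-04 -1.e+00] slide cm [-0.09 -0.03 -0.01] toolyaw -0.0052 q7 0.621 t 9.05
(array([ 0.54839492, -0.31370631, -0.01303059]), 94, np.float64(1.023130635862684))
```

View pics/w7.png

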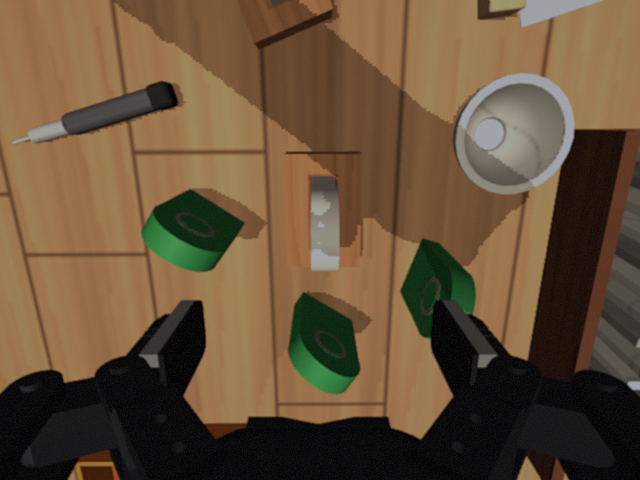

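The plaque is at columns 311–340, rows 176–271. The cradle top corners are at about (286,153), (360,153), (361,267) and (289,268), with greens on three sides. I'll half-close the fingers so they pass between them.

```bash
python3 - <<'E'
from h import *
k=np.load("k7.npy",allow_pickle=True).item()
C=np.array([onz(k,p,.03) for p in [(286,153),(360,153),(361,267),(289,268)]]);print(C.round(4),C.mean(0))
im=cv2.imread("pics/w7.png")
for z,r in((.123,225),(.115,255),(.1,266)): print(z,onz(k,(310.5,r),z),onz(k,(340,r),z))
d=manip.masks_of("plaque","wrist")
print([(round(e["conf"],2),e["centre"],cv2.boundingRect(e["region"].astype(np.uint8))) for e in d])
cv2.imwrite("pics/w7c.png",cv2.resize(im[135:285,270:380],None,fx=4,fy=4,interpolation=2))
for c in [(243,228),(190,190),(425,240),(402,290),(433,337),(305,293)]: print(c,onz(k,c,.05).round(3),onz(k,c,.1).round(3))
E
```

```text
[[ 0.5345 -0.2588  0.03  ]
 [ 0.6008 -0.2592  0.03  ]
 [ 0.6045 -0.3684  0.03  ]
 [ 0.5342 -0.369   0.03  ]] [ 0.56849256 -0.31385044  0.03      ]
0.123 [ 0.55763193 -0.30062935  0.123     ] [ 0.57810459 -0.30075917  0.123     ]
0.115 [ 0.5572003  -0.32552594  0.115     ] [ 0.57880477 -0.3256639   0.115     ]
0.1 [ 0.55676613 -0.33994178  0.1       ] [ 0.57978869 -0.34008918  0.1       ]
[(0.98, [430.1, 284.7], (400, 238, 77, 101)), (0.94, [326.9, 223.5], (310, 177, 29, 95)), (0.81, [325.1, 346.1], (288, 293, 72, 100)), (0.71, [191.0, 230.3], (141, 189, 103, 83))]
(243, 228) [ 0.496 -0.323  0.05 ] [ 0.506 -0.309  0.1  ]
(190, 190) [ 0.452 -0.288  0.05 ] [ 0.469 -0.28   0.1  ]
(425, 240) [ 0.659 -0.335  0.05 ] [ 0.645 -0.319  0.1  ]
(402, 290) [ 0.641 -0.384  0.05 ] [ 0.629 -0.361  0.1  ]
(433, 337) [ 0.674 -0.434  0.05 ] [ 0.657 -0.403  0.1  ]
(305, 293) [ 0.55  -0.386  0.05 ] [ 0.552 -0.363  0.1  ]
```

View pics/w7c.png

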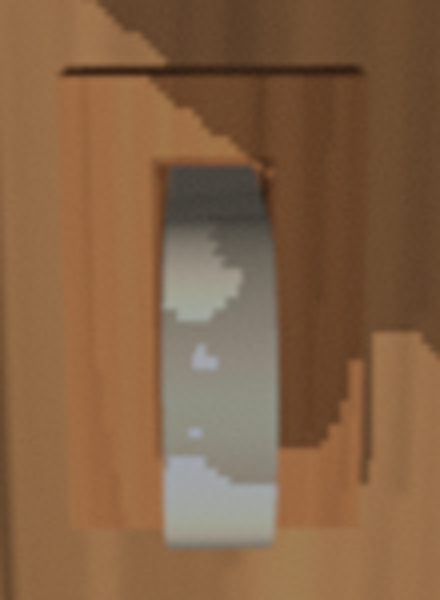

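```bash
python3 -m jog '[{"grip":0.1,"slide":[-1.0,0.57,0],"yaw":0},{"grip":0.1,"slide":[0,0,3],"yaw":0},{"grip":0.1,"slide":[0,0,3],"yaw":0},{"grip":0.1,"slide":[0,0,3],"yaw":0},{"grip":0.1,"slide":[0,0,0],"yaw":0},{"grip":0.1,"slide":[0,0,0],"yaw":0}]' 60;python3 - <<'E'
from h import *
goto([.568,-.314,.142],-.005)
cv2.imwrite("pics/w8.png",manip.camera("wrist")[100:,120:520])
E
```

```text
clock: 9.7
position: [0.5679, -0.3153, 0.2205]
ee_rot: [0.709, 0.705, -0.0, 0.0]
ft_force: [-0.6, 0.0, 0.8]
grip_width: 0.445
grasp_force: 0.0
pos [ 0.5679 -0.3153  0.2205] hy -0.0046 z [-2.e-04 -2.e-04 -1.e+00] slide cm [0.13 0.01 7.85] toolyaw 0.0004 q7 0.67 t 9.7
```

View pics/w8.png

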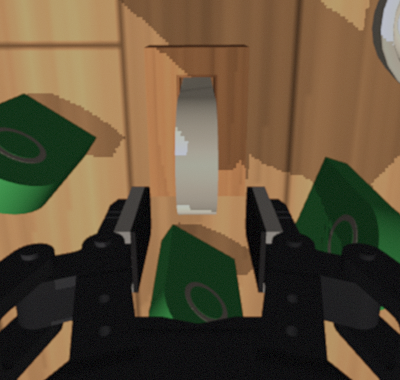

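The plaque (crop column 197) is centred between the fingers (198), and the greens are clear of them. Descending and gripping.

```bash
python3 -m jog '[{"grip":0.1,"slide":[0.1,0,3],"yaw":0},{"grip":0.1,"slide":[0,0,3],"yaw":0},{"grip":0.1,"slide":[0,0,1.8],"yaw":0},{"grip":0.1,"slide":[0,0,0],"yaw":0},{"grip":1,"slide":[0,0,0],"yaw":0},{"grip":1,"slide":[0,0,0],"yaw":0},{"grip":1,"slide":[0,0,0],"yaw":0},{"grip":1,"slide":[0,0,0],"yaw":0}]' 60; python3 -m jog '[{"grip":1,"slide":[0,0,0],"yaw":0},{"grip":1,"slide":[0,0,-0.5],"yaw":0},{"grip":1,"slide":[0,0,-1],"yaw":0},{"grip":1,"slide":[0,0,-1.5],"yaw":0},{"grip":1,"slide":[0,0,-2],"yaw":0}]'
```

```text
clock: 10.55
position: [0.5686, -0.3146, 0.1441]
ee_rot: [0.709, 0.706, 0.001, 0.002]
ft_force: [-2.5, 0.8, 6.7]
grip_width: 0.225
grasp_force: 59.7
clock: 11.05
position: [0.5674, -0.3136, 0.1927]
ee_rot: [0.709, 0.706, -0.0, -0.001]
ft_force: [0.2, -0.4, -3.6]
grip_width: 0.225
grasp_force: 58.7
```

```bash
python3 -m jog '[{"grip":1,"slide":[0,0,-3],"yaw":0},{"grip":1,"slide":[0,0,-3.5],"yaw":0},{"grip":1,"slide":[0,0,-3.5],"yaw":0},{"grip":1,"slide":[0,0,-3],"yaw":0.05},{"grip":1,"slide":[0,0,0],"yaw":0.1},{"grip":1,"slide":[0,0,0],"yaw":0.043},{"grip":1,"slide":[0,0,0],"yaw":0},{"grip":1,"slide":[0,0,0],"yaw":0}]';python3 - <<'E'
from h import *
goto([.589,.1234,.32],-.198)
cv2.imwrite("pics/w9.png",manip.camera("wrist"));cv2.imwrite("pics/s9.png",manip.camera("side"))
E
```

```text
clock: 11.85
position: [0.5676, -0.3139, 0.3224]
ee_rot: [0.773, 0.635, 0.0, 0.0]
ft_force: [-0.5, -0.9, -3.5]
grip_width: 0.227
grasp_force: 59.1
pos [ 0.5676 -0.3139  0.3224] hy -0.1956 z [ 2.e-04 -0.e+00 -1.e+00] slide cm [43.31 -6.4   0.24] toolyaw 0.0024 q7 0.456 t 11.85
```

```bash
python3 -m jog '[{"grip":1,"slide":[2,-0.4,0],"yaw":0.002},{"grip":1,"slide":[3.5,-0.6,0],"yaw":0},{"grip":1,"slide":[3.5,-0.6,0],"yaw":0},{"grip":1,"slide":[3.5,-0.5,0],"yaw":0},{"grip":1,"slide":[3.5,-0.5,0],"yaw":0},{"grip":1,"slide":[3.5,-0.5,0],"yaw":0},{"grip":1,"slide":[3.5,-0.5,0],"yaw":0},{"grip":1,"slide":[3.5,-0.5,0],"yaw":0}]' && python3 -m jog '[{"grip":1,"slide":[3.5,-0.5,0],"yaw":0},{"grip":1,"slide":[3.5,-0.5,0],"yaw":0},{"grip":1,"slide":[3.5,-0.5,0],"yaw":0},{"grip":1,"slide":[3,-0.5,0],"yaw":0},{"grip":1,"slide":[2,-0.3,0],"yaw":0},{"grip":1,"slide":[0.8,0,0],"yaw":0},{"grip":1,"slide":[0,0,0],"yaw":0},{"grip":1,"slide":[0,0,0],"yaw":0}]';python3 - <<'E'
from h import *
goto([.589,.1234,.32],-.198)
k=manip.calibration("wrist");im=manip.camera("wrist");cv2.imwrite("pics/w10.png",im);np.save("k10.npy",k,allow_pickle=True)
print(fit(k,im,[(.16,.14,.13)],[.589,.1234,-.198]))
E
```

```text
clock: 12.75
position: [0.5797, -0.0447, 0.3221]
ee_rot: [0.774, 0.634, 0.0, -0.0]
ft_force: [0.3, -0.3, -3.7]
grip_width: 0.227
grasp_force: 59.1
clock: 13.55
position: [0.5897, 0.1166, 0.322]
ee_rot: [0.774, 0.633, -0.0, 0.0]
ft_force: [-0.9, -0.3, -3.7]
grip_width: 0.227
grasp_force: 59.2
pos [0.5897 0.1166 0.322 ] hy -0.2006 z [ 1.e-04 -8.e-04 -1.e+00] slide cm [ 0.66 -0.21  0.2 ] toolyaw -0.0026 q7 -0.339 t 13.55
(array([ 0.58912887,  0.12344605, -0.19698359]), 91, np.float64(0.4815579015728063))
```

View pics/w10.png

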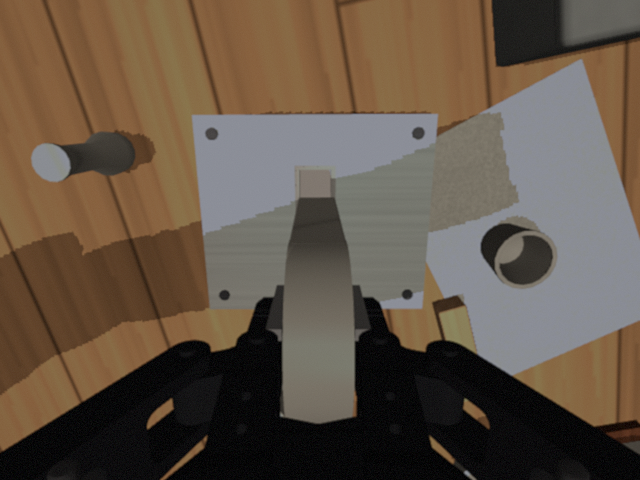

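I've used all ten views, so the rest is numeric. The w10 view shows the plaque's foot edge at about (302–336, 198), in line with the slot mouth (296–334, 166).

```bash
python3 - <<'E'
from h import *
k=np.load("k10.npy",allow_pickle=True).item();im=cv2.imread("pics/w10.png");g=cv2.cvtColor(im,cv2.COLOR_BGR2GRAY).astype(int)
print("cols@316",list(zip(range(160,215),g[160:215,312:322].mean(1).astype(int))))
for r in (205,210,220,240,260): print(r,dict(zip(range(284,352),g[r-1:r+2,284:352].mean(0).astype(int))) if r in(205,240) else "")
m=manip.masks_of("plaque","wrist");print([(e["conf"],cv2.boundingRect(e["region"].astype(np.uint8))) for e in m])
r=[e for e in m if e["region"][260,318]]
if r:
    for y in range(190,300,10):
        c=np.flatnonzero(r[0]["region"][y]);print(y,c.min() if len(c) else None,c.max() if len(c) else None)
E
```

```text
cols@316 [(160, np.int64(142)), (161, np.int64(142)), (162, np.int64(142)), (163, np.int64(142)), (164, np.int64(142)), (165, np.int64(140)), (166, np.int64(137)), (167, np.int64(138)), (168, np.int64(139)), (169, np.int64(133)), (170, np.int64(124)), (171, np.int64(121)), (172, np.int64(120)), (173, np.int64(121)), (174, np.int64(121)), (175, np.int64(121)), (176, np.int64(120)), (177, np.int64(120)), (178, np.int64(120)), (179, np.int64(120)), (180, np.int64(121)), (181, np.int64(120)), (182, np.int64(120)), (183, np.int64(120)), (184, np.int64(120)), (185, np.int64(120)), (186, np.int64(120)), (187, np.int64(120)), (188, np.int64(120)), (189, np.int64(120)), (190, np.int64(120)), (191, np.int64(120)), (192, np.int64(121)), (193, np.int64(120)), (194, np.int64(120)), (195, np.int64(122)), (196, np.int64(118)), (197, np.int64(92)), (198, np.int64(64)), (199, np.int64(55)), (200, np.int64(55)), (201, np.int64(56)), (202, np.int64(56)), (203, np.int64(56)), (204, np.int64(56)), (205, np.int64(55)), (206, np.int64(57)), (207, np.int64(55)), (208, np.int64(55)), (209, np.int64(55)), (21
[... 2212 characters left out ...]
p.int64(54), 325: np.int64(56), 326: np.int64(55), 327: np.int64(54), 328: np.int64(55), 329: np.int64(55), 330: np.int64(55), 331: np.int64(56), 332: np.int64(55), 333: np.int64(55), 334: np.int64(54), 335: np.int64(54), 336: np.int64(55), 337: np.int64(56), 338: np.int64(56), 339: np.int64(54), 340: np.int64(56), 341: np.int64(55), 342: np.int64(55), 343: np.int64(53), 344: np.int64(54), 345: np.int64(71), 346: np.int64(100), 347: np.int64(115), 348: np.int64(119), 349: np.int64(117), 350: np.int64(116), 351: np.int64(118)}
260 
[(0.94, (280, 196, 75, 227))]
190 None None
200 297 334
210 296 337
220 294 340
230 292 342
240 288 345
250 286 347
260 285 349
270 285 350
280 284 351
290 284 351
```

```bash
python3 - <<'E'
from h import *
k=np.load("k10.npy",allow_pickle=True).item()
P=np.array([.5897,.1166,.322]);a=-.2006;ty=np.array([np.cos(a),np.sin(a),0]);tx=np.array([-np.sin(a),np.cos(a),0])
for z in(.322-.134,.322-.136,.322-.138):
    L=onz(k,(298.3,197.4),z);Q=onz(k,(334.6,197.4),z);m=(L+Q)/2
    print(z,"width",np.linalg.norm(Q-L),"tool x",(m-P)@tx,"tool y",(m-P)@ty,"edge dir",np.arctan2(*(Q-L)[1::-1]))
    foot=m-.032*tx; d=np.array([.5892,.1234,0])-foot; b=-.1975
    print("to go tool x,y cm",d@tx*100,d@ty*100)
# front-face outline, row vs col, as depth profile: width 20mm
f=F(k);T=k["camera_from_world"]
for r,l,q in((205,296.7,336.5),(240,289.3,345.7)):
    dep=.02*f/(q-l);p=np.array([((l+q)/2-k["cx"])/f*dep,(r-k["cy"])/f*dep,dep]);w=T[:3,:3].T@(p-T[:3,3]);print(r,"tool",(w-P)@tx,(w-P)@ty,.322-w[2])
goto([.589,.1234,.32],-.1975)
E
```

```text
0.188 width 0.019617427010207283 tool x 0.03279011046050835 tool y -0.0004925835778223945 edge dir -0.2019765667946255
to go tool x,y cm 0.5773901830916623 -0.13523398997294273
0.186 width 0.019808930400959098 tool x 0.03239990361386094 tool y -0.0004991719251699204 edge dir -0.20197656679462558
to go tool x,y cm 0.6164108677564029 -0.13457515523819016
0.184 width 0.0200004337917108 tool x 0.032009696767213484 tool y -0.0005057602725174349 edge dir -0.20197656679462545
to go tool x,y cm 0.6554315524211487 -0.13391632050343868
205 tool 0.03193414031400707 -0.0003753861699076922 0.11853640572674076
240 tool 0.032055850842274455 9.080105570031301e-05 0.05924309578198944
pos [0.5897 0.1164 0.3221] hy -0.2014 z [ 2.e-04 -4.e-04 -1.e+00] slide cm [ 0.67 -0.21  0.21] toolyaw -0.0039 q7 -0.339 t 13.65
```

```bash
python3 -m jog '[{"grip":1,"slide":[0.63,-0.14,0],"yaw":-0.004},{"grip":1,"slide":[0,0,1.5],"yaw":0},{"grip":1,"slide":[0,0,1.5],"yaw":0},{"grip":1,"slide":[0,0,0.8],"yaw":0},{"grip":1,"slide":[0,0,0],"yaw":0},{"grip":1,"slide":[0,0,0],"yaw":0},{"grip":1,"slide":[0,0,0],"yaw":0}]';python3 - <<'E'
from h import *
goto([.589,.1234,.28],-.1975)
k=manip.calibration("wrist");im=manip.camera("wrist");cv2.imwrite("pics/w11.png",im);np.save("k11.npy",k,allow_pickle=True)
x=fit(k,im,[(.16,.14,.13)],[.589,.1234,-.198])[0];print(x)
g=cv2.GaussianBlur(cv2.cvtColor(im,cv2.COLOR_BGR2GRAY),(0,0),.8).astype(int)
tx=np.array([-np.sin(x[2]),np.cos(x[2]),0]);ux=np.array([np.cos(x[2]),np.sin(x[2]),0]);c=np.array([x[0],x[1],.13])
for h in(.037,.034): print("slot edge proj",h,proj(k,c+h*tx),proj(k,c+h*tx-.011*ux),proj(k,c+h*tx+.011*ux),proj(k,c+h*tx-.014*ux),proj(k,c+h*tx+.014*ux))
u=proj(k,c+.034*tx).astype(int);print(u)
print("rows",u[1]-12,g[u[1]-12:u[1]+25,u[0]-3:u[0]+4].mean(1).astype(int).tolist())
for r in (u[1]+1,u[1]+15,u[1]+35): print("row",r,"from",u[0]-35,g[r-1:r+2,u[0]-35:u[0]+36].mean(0).astype(int).tolist())
E
```

```text
clock: 14.35
position: [0.5897, 0.1247, 0.2844]
ee_rot: [0.773, 0.635, 0.0, 0.0]
ft_force: [0.3, 0.2, -3.3]
grip_width: 0.227
grasp_force: 59.2
pos [0.5897 0.1247 0.2844] hy -0.1951 z [ 8.e-04  3.e-04 -1.e+00] slide cm [-0.14 -0.04  0.44] toolyaw 0.0024 q7 -0.335 t 14.35
[ 0.58910287  0.12348864 -0.19452328]
slot edge proj 0.037 [316.63607694 186.27515656] [297.97656175 186.31259886] [335.29459276 186.23771626] [292.88742961 186.32281075] [340.38310546 186.22750562]
slot edge proj 0.034 [316.64986536 191.3173684 ] [298.06032346 191.35480482] [335.23841538 191.27993397] [292.99027624 191.3650151 ] [340.3078478  191.26972493]
[316 191]
rows 179 [142, 143, 143, 143, 143, 143, 143, 141, 136, 125, 111, 106, 112, 118, 121, 121, 120, 112, 90, 68, 57, 55, 56, 56, 56, 56, 56, 56, 56, 56, 55, 56, 56, 56, 56, 56, 55]
row 192 from 281 [143, 143, 143, 143, 143, 143, 143, 143, 143, 143, 143, 142, 138, 133, 131, 132, 134, 130, 121, 117, 120, 123, 124, 123, 123, 123, 123, 123, 122, 121, 118, 117, 117, 117, 117, 117, 117, 117, 117, 117, 117, 117, 117, 117, 117, 117, 117, 117, 117, 117, 117, 117, 117, 111, 100, 93, 92, 94, 95, 100, 109, 116, 119, 120, 120, 119, 119, 119, 119, 120, 120]
row 206 from 281 [143, 143, 143, 143, 143, 143, 143, 143, 143, 143, 143, 143, 140, 135, 126, 108, 83, 64, 56, 56, 56, 56, 56, 56, 56, 56, 56, 56, 56, 56, 55, 56, 57, 56, 57, 56, 56, 56, 56, 56, 56, 56, 56, 55, 55, 56, 56, 55, 56, 56, 56, 56, 56, 55, 58, 67, 81, 91, 97, 103, 113, 119, 121, 121, 121, 120, 121, 121, 121, 121, 121]
row 226 from 281 [117, 117, 117, 117, 117, 117, 117, 118, 118, 117, 110, 92, 70, 54, 50, 50, 49, 50, 49, 50, 50, 50, 50, 50, 50, 51, 51, 51, 51, 52, 52, 53, 53, 53, 53, 54, 54, 54, 54, 55, 55, 55, 55, 55, 56, 56, 56, 55, 56, 55, 55, 55, 55, 55, 55, 55, 55, 55, 55, 60, 74, 96, 111, 117, 117, 117, 117, 117, 116, 116, 116]
```

```bash
python3 - <<'E'
from h import *
k=np.load("k11.npy",allow_pickle=True).item();b=-.196
tx=np.array([-np.sin(b),np.cos(b),0]);ty=np.array([np.cos(b),np.sin(b),0]);c=np.array([.5891,.1235,0])
for z in(.1464,.1474,.1484):
    m=onz(k,(316.3,197.4),z)-.032*tx;d=c-m;print(d@tx*1000,d@ty*1000)
print("slot edge seen ->", (onz(k,(316.6,188),.13)-c)@tx*1000, (onz(k,(316.6,192),.13)-c)@tx*1000)
goto([.589,.1234,.28],-.196)
E
```

```text
-1.5196787907497908 0.20852251533429578
-1.7135440518353253 0.20552682021384727
-1.907409312920838 0.2025311250935077
slot edge seen -> 35.96568118918119 33.581508066262174
pos [0.5897 0.1247 0.2845] hy -0.1951 z [ 1.e-03  5.e-04 -1.e+00] slide cm [-0.14 -0.05  0.45] toolyaw 0.0009 q7 -0.335 t 14.4
```

```bash
python3 -m jog '[{"grip":1,"slide":[-0.2,0.02,0],"yaw":0},{"grip":1,"slide":[0,0,0],"yaw":0},{"grip":1,"slide":[0,0,0.6],"yaw":0},{"grip":1,"slide":[0,0,0.5],"yaw":0},{"grip":1,"slide":[0,0,0.5],"yaw":0},{"grip":1,"slide":[0,0,0.4],"yaw":0},{"grip":1,"slide":[0,0,0],"yaw":0},{"grip":1,"slide":[0,0,0],"yaw":0}]';python3 -c "
from h import *
goto([.589,.1234,.229],-.196); print(manip.get_obs()['torque'])"
```

```text
clock: 15.2
position: [0.5892, 0.1228, 0.2638]
ee_rot: [0.773, 0.635, -0.0, -0.0]
ft_force: [-0.1, 0.1, -2.9]
grip_width: 0.227
grasp_force: 59.2
pos [0.5892 0.1228 0.2638] hy -0.195 z [-2.e-04 -0.e+00 -1.e+00] slide cm [ 0.05 -0.03  3.48] toolyaw 0.001 q7 -0.326 t 15.2
[-0.00569186 -0.0057976  -0.00238992]
```

Foot is about 3 mm below the cover top with no contact. Continuing.

```bash
python3 -m jog '[{"grip":1,"slide":[0,0,0.4],"yaw":0},{"grip":1,"slide":[0,0,0.4],"yaw":0},{"grip":1,"slide":[0,0,0.4],"yaw":0},{"grip":1,"slide":[0,0,0],"yaw":0},{"grip":1,"slide":[0,0,0],"yaw":0}]';python3 -c "
from h import *
goto([.589,.1234,.229],-.196); print(manip.get_obs()['torque'])"
```

```text
clock: 15.7
position: [0.5892, 0.1228, 0.2518]
ee_rot: [0.773, 0.635, -0.0, -0.0]
ft_force: [0.1, 0.6, -4.0]
grip_width: 0.23
grasp_force: 59.2
pos [0.5892 0.1228 0.2518] hy -0.195 z [-2.e-04 -0.e+00 -1.e+00] slide cm [ 0.06 -0.03  2.28] toolyaw 0.001 q7 -0.321 t 15.7
[ 0.02668217 -0.01850688  0.07134472]
```

```bash
python3 -m jog '[{"grip":1,"slide":[0,0,0.5],"yaw":0},{"grip":1,"slide":[0,0,0.6],"yaw":0},{"grip":1,"slide":[0,0,0.6],"yaw":0},{"grip":1,"slide":[0,0,0.5],"yaw":0},{"grip":1,"slide":[0,0,0.1],"yaw":0},{"grip":1,"slide":[0,0,0],"yaw":0},{"grip":1,"slide":[0,0,0],"yaw":0},{"grip":1,"slide":[0,0,0],"yaw":0}]';python3 - <<'E'
from h import *
o=manip.get_obs();print(o["torque"],o["ft_force"],np.abs(o["joint_velocities"]).max())
goto([.589,.1234,.229],-.196)
k=manip.calibration("wrist");im=manip.camera("wrist");m=[e for e in manip.masks_of("plaque","wrist")][:2]
print([(e["conf"],cv2.boundingRect(e["region"].astype(np.uint8))) for e in m])
b=-.196;tx=np.array([-np.sin(b),np.cos(b),0])
v=m[0]["region"][:,318];r=np.flatnonzero(v).min()
for z in(.13,.092): print(z,r,"expected row",proj(k,np.array([.5892,.1228,z])+.032*tx))
manip.camera("side")
for t in("dimmer_tip","dimmer_base"): print(t,[(e["conf"],e["centre"]) for e in manip.masks_of(t,"side")[:2]])
S=manip.calibration("side");print("upright knob proj",proj(S,[.5325,.3711,.102]))
E
```

```text
clock: 16.5
position: [0.5894, 0.1228, 0.2292]
ee_rot: [0.773, 0.635, 0.0, 0.0]
ft_force: [-0.3, 0.1, -4.4]
grip_width: 0.224
grasp_force: 59.2
[-0.01261384  0.01802762  0.00755615] [-0.2927526   0.1446705  -4.38700565] 0.0019464232382131854
pos [0.5894 0.1228 0.2292] hy -0.195 z [ 5.e-04  3.e-04 -1.e+00] slide cm [ 0.05 -0.05  0.02] toolyaw 0.001 q7 -0.312 t 16.5
[(0.59, (281, 208, 74, 214)), (0.32, (525, 260, 110, 90))]
0.13 208 expected row [317.01903696 214.26529427]
0.092 208 expected row [317.1078495  198.11917891]
dimmer_tip [(0.79, [300.4, 443.6])]
dimmer_base []
upright knob proj [298.7853829  438.81965821]
```

```bash
python3 -c "
from workcell import manip
print(manip.hand_in())"
```

```text
the job is handed in; nothing more can be done
None
```

The job is handed in at about 17 s: the dimmer lever is straight up and released, and the gripper holds the arched plaque upright about 38 mm down in the lamp slot, with no sign of contact in the wrist forces.

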